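# Put the reed bench kit back on its outlines

### The job

Tidy the reed bench: lay the burnisher, the red reed wrench, the brass reed frame and the stand magnifier each flat on the green pad that bears its own silhouette, covering the silhouette and the same way round as it. Set them down rather than dropping them, and leave the reed pan and the rack of reed frames undisturbed.

Things in the scene. Friction and masses are not known exactly. Their poses are not given: they have to be found in the camera images.
- burnisher: Loose flat burnisher, 130 mm long, about 80 g: dark wooden handle 70 x 22 x 14 mm (x from -45 to +25 mm) and thin steel blade 12 mm wide, 5 mm thick with a round end (x from +25 to +85 mm). Origin: under the handle on the flat underside, close to the centre of mass; a good place to grip across y (22 mm). x points from handle to blade end, z up.
- wrench: Loose red plastic reed wrench, a flat T, 110 mm long, 14 mm thick, about 40 g: crossbar 60 mm along y, x from -43 to -27 mm; stem 14 mm wide, x from -27 to +67 mm. Origin: on the underside of the stem, close to the centre of mass; a good place to grip across y (14 mm). x points from crossbar along the stem to its free end, z up.
- frame: Loose large brass reed frame, 77 mm long, 26 mm wide, 7 mm thick, about 100 g: square heel at x = -30 mm with a low bridge on top (x -28 to -16 mm, 12 mm high), from x = +22 to +47 mm a 14 mm wide round-ended toe, slot with steel tongue. Origin: on the underside, centre line, by the centre of mass; grip there across y (26 mm), tips about 3 mm over the bench. x points from heel to toe, z up.
- magnifier: Loose round stand magnifier, about 160 g: brass foot 60 mm diameter and 6 mm high, brass collar 52 mm diameter from 26 to 40 mm above the underside (grip this), glass dome on top to 50 mm. Origin: centre of its underside, on its axis; z up.
- pad_burnisher: Fixed flat green pad, 136 mm along its x, 76 mm along its y, 4 mm thick, with a pale burnisher-shaped silhouette of true size on top. Origin: centre of the pad's underside (on the bench); z up. The burnisher lies exactly on its silhouette when its origin is over the point x = -20 mm, y = 0 of the pad's frame and its x axis points along the pad's x axis. 
- pad_wrench: Fixed flat green pad, 136 mm along its x, 76 mm along its y, 4 mm thick, with a pale T-shaped silhouette of true size on top. Origin: centre of the pad's underside (on the bench); z up. The wrench lies exactly on its silhouette when its origin is over the point x = -20 mm, y = 0 of the pad's frame and its x axis points along the pad's x axis. 
- pad_frame: Fixed flat green pad, 136 mm along its x, 76 mm along its y, 4 mm thick, with a pale reed-frame-shaped silhouette of true size on top. Origin: centre of the pad's underside (on the bench); z up. The frame lies exactly on its silhouette when its origin is over the point x = -20 mm, y = 0 of the pad's frame and its x axis points along the pad's x axis. 
- pad_magnifier: Fixed flat green pad, 136 mm along its x, 76 mm along its y, 4 mm thick, with a pale disc-shaped silhouette of true size on top. Origin: centre of the pad's underside (on the bench); z up. The disc, 62 mm in diameter, is centred on the origin; the magnifier belongs there, at any turn about its axis.
- rack: Bystander: loose stepped beech rack holding six upright brass reed frames, 72 mm along x, 250 mm along y, up to 80 mm high, standing behind the work. Origin: centre of its underside. Leave alone.
- reed_pan: Bystander: loose hexagonal mahogany reed pan with a crack, 170 mm across its corners, 18 mm thick, to the robot's right of the work. Origin: centre of its underside. Leave alone.
Not all that is in view belongs to the job. What is shaped like the pad_frame but orange or purple is not meant.

How it is judged:
By the outcome, as a careful person would: the job done as asked, in the order asked, and still so for the second after the job is handed in, with the robot touching nothing.
It also fails if it takes over 112 s, if anything falls off the work surface, if the arm or the gripper's body presses on something with over 40 N, if the wrist force passes 120 N, or if a joint passes its speed limit or range.

### The arm

A 6-joint arm with a two-finger parallel gripper is mounted at the origin on the work surface. World frame = base frame: x ahead of the robot, y to its left, z up, the work surface at z = 0. Lengths are in m, angles in degrees, forces in N, time in s.
With the tool pointing down it reaches from about 0.25 to 0.725 m from the base axis. Payload 9.7 kg.
Tool frame: the origin (TCP) lies midway between the tips of the shut fingers; the grasp point (between the pads) lies 19 mm behind it; z points along the fingers, y is the line along which they close (so a half turn about z gives the same grasp; the last joint's range is limited). The gripper opens to 85 mm and grips with 20 to 120 N. Pads are 22 mm wide; open, the fingers measure 114 mm over their backs; the gripper's body (76 mm by 85 mm) begins 54 mm behind the grasp point. The pads swing forward as they close: fully open they stand 13 mm farther back than shut.
Start: joints at [-76.49, 4.979, 10.078, 95.1, 0, 90], TCP at [0.128, -0.535, 0.231] pointing down, gripper open.
Joint ranges: [-179.16, 179.16], [-48.56, 103.87], [-65.8, 70.77], [-126.05, 130.52], [-82.76, 87.17], [-180, 180]. Speed limits (degrees/s): [127.2, 127.2, 147.25, 180, 180, 180].

### API

Orientations are given as [roll, pitch, yaw] about the fixed x, y, z axes, in that order (R = Rz(yaw) Ry(pitch) Rx(roll)).
In Python, from workcell import * gives the robot as it stands.
- The arm moves only by the tool servo_tool, never from a script. Its argument "moves" is a list of rows, each a list of 4 numbers: the shift along the world's x, y, z in a scale on which 1.0 is 60 cm, then the turn about the world's z in normalised numbers (1 is pi rad). A call has 1 to 20 rows; each row is the pose to reach, as a shift and turn from the pose commanded when the call began; what a row does not reach only later rows make up. A row lasts 1/12 s, in which the tool goes at most 41.7 mm and 7.16 degrees, less where a joint would pass 70% of its speed; a pose out of reach is approached as far as the arm can. Shift and turn numbers lie between -1 and 1, and a call with a number outside is refused. A call with a gripper value outside its range is refused whole. "claw" is the closure, from 0 (fully open) to 1 (shut), set as the call begins (left out, the last holds). The fingers move at their own pace and stop on an object; "force" is the grip in N (left out, the last holds). Time passes only in rows, so rows that repeat a pose let the fingers close. It gives the time, the measured TCP pose, the force, the opening and the grip force at its end, in the units of the state.
- get_obs(): the state, without advancing time (a new reading comes with each control period).
- camera(name): name is "scene" or "top" or "wrist"; returns the picture (420x560x3 uint8, red, green, blue); there is no depth.
- get_calibration(name): a dict with "fx", "fy", "cx", "cy" (pixels), "rvec" (rotation vector, rad) and "tvec" (3), from world to camera coordinates, as OpenCV has them; the wrist camera has in their place "tool_from_camera" (4x4, takes a point from camera to tool coordinates, whose origin is the TCP and whose axes are the flange's). Camera axes: x right, y down, z forward; pixel columns grow to the right and rows downward; lengths in m; the calibration is good to about 2 mm. A picture is of the moment at which its call begins: read the wrist's pose just before it. get_calibration takes no time and is no camera call.
- job_done(): hands the job in; it is judged then, once.
The state is a dict: "time": time; "q": joint angles; "qd": joint speeds; "joint_efforts": joint torques, N m; "ee_pos": TCP position; "tcp_rot": TCP orientation; "wrist_force": force on the tool from outside, world axes, zero at the start; "torque": the same for the moment, N m; "opening": finger opening in m; "grasp_force": force on a finger pad.
Only numpy, scipy, OpenCV 4.12 (cv2) and the standard library are available. Lean on these libraries where they do the work, as an engineer would, in place of code of your own. Each camera call takes 0.05 s, during which the arm holds its last target. There are 200 camera calls.

## Working session

There is one attempt and no reset: what is moved stays moved. The work goes in short steps, Python scripts to look and compute and a tool call to move; the robot and the scene stay as the last step left them, time stands still between calls to the robot, and variables do not carry over. Pictures are saved under pics/ and viewed, at most 14 in all, crops included, and the job is handed in when it is done.

Besides the shell and the picture viewer there is one more tool, called after "Request:" by a JSON object that holds its "fn" and its "kwargs". servo_tool: Moves the arm, as the interface text tells. Its arguments: {"type":"object","properties":{"moves":{"type":"array","items":{"type":"array","items":{"type":"number"}}},"claw":{"type":"number"},"force":{"type":"number"}},"required":["moves"]}

```bash
ls; mkdir -p pics; python3 - <<'E'
from workcell import *
import cv2
for n in("top","scene"):
    im=camera(n); cv2.imwrite(f"pics/{n}0.png",im[:,:,::-1]); print(n,get_calibration(n))
print(get_calibration("wrist")); o=get_obs(); print(o)
E
```

```text
pics
top {'fx': 472.0665198457199, 'fy': 472.0665198457199, 'cx': 281.4060206304027, 'cy': 209.642802844981, 'rvec': array([ 2.18001073, -2.14483959,  0.07624603]), 'tvec': array([-0.12537114,  0.55058983,  1.08686047])}
scene {'fx': 389.85515636576525, 'fy': 389.85515636576525, 'cx': 276.1321334111401, 'cy': 213.01612208230696, 'rvec': array([ 2.31485126,  0.81368314, -0.32537395]), 'tvec': array([-0.35177325, -0.31248308,  1.24880479])}
{'fx': 345.9489873118043, 'fy': 345.9489873118043, 'cx': 274.6624797542995, 'cy': 205.81120231726248, 'tool_from_camera': array([[ 1.95427786e-04, -9.58139714e-01, -2.86300977e-01,
         7.40386020e-02],
       [ 9.99999923e-01,  9.00112759e-05,  3.81362279e-04,
        -9.23401992e-05],
       [-3.39628029e-04, -2.86301029e-01,  9.58139658e-01,
        -1.41960547e-01],
       [ 0.00000000e+00,  0.00000000e+00,  0.00000000e+00,
         1.00000000e+00]])}
{'time': 0.1, 'q': array([-7.64900262e+01,  5.00940987e+00,  1.00410840e+01,  9.50998132e+01,
        2.80982623e-04,  8.99992723e+01]), 'qd': array([ 0.0421335 , -0.16484099,  0.06793866, -0.02470046, -0.07772861,
       -0.08499397]), 'joint_efforts': array([-1.04192206e-04, -5.21559012e+01,  4.65654945e+01,  1.60251529e-02,
       -1.21557147e-05, -9.25915941e-06]), 'ee_pos': array([ 0.12844428, -0.53459296,  0.23065866]), 'tcp_rot': array([-1.79931861e+02, -2.81847806e-04,  1.35107011e+01]), 'wrist_force': array([-0.00697151, -0.59606799,  0.43071128]), 'torque': array([-0.03612916, -0.04109835,  0.0171827 ]), 'grasp_force': 0.0, 'opening': 0.08547530197798556}
```

View pics/top0.png

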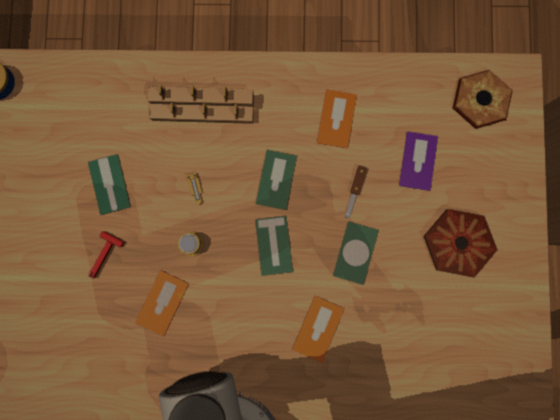

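View pics/scene0.png

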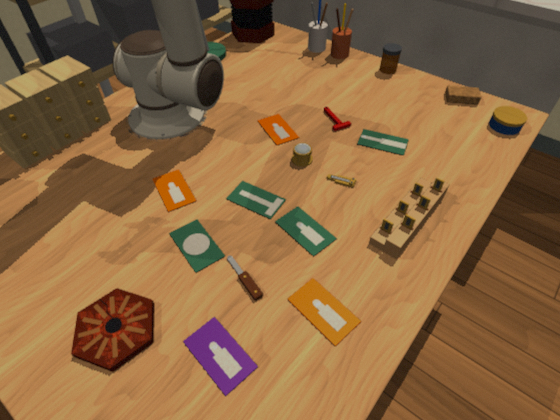

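Top view: green pads with silhouettes are burnisher (109,184), frame (277,180), wrench (274,246) and disc (356,253). Loose items are burnisher (357,190), wrench (105,253), brass frame (196,188) and magnifier (189,243). Look-alikes are the orange pads (337,118), (163,302), (318,326), the purple pad (419,160), the rack's upright frames (200,102) and the gilded pan (483,98). The scene view agrees. I choose by colour and silhouette, and will check up close with the wrist camera.

```bash
cat > h.py <<'E'
from workcell import *
import numpy as np, cv2
from scipy.spatial.transform import Rotation as Ro
def cam(n,o=None):
    c=get_calibration(n); K=np.array([[c['fx'],0,c['cx']],[0,c['fy'],c['cy']],[0,0,1]])
    if n=="wrist":
        T=np.eye(4); T[:3,:3]=Ro.from_euler('xyz',o['tcp_rot'],degrees=True).as_matrix(); T[:3,3]=o['ee_pos']
        M=T@c['tool_from_camera']; R=M[:3,:3].T; t=-R@M[:3,3]
    else: R=cv2.Rodrigues(c['rvec'])[0]; t=c['tvec']
    return K,R,t
def snap(n):
    o=get_obs(); return camera(n),cam(n,o)
def plane(c,px,z):
    K,R,t=c; px=np.atleast_2d(px).astype(float)
    d=(R.T@np.linalg.inv(K)@np.c_[px,np.ones(len(px))].T).T; C=-R.T@t
    return C+d*((z-C[2])/d[:,2])[:,None]
def proj(c,X):
    K,R,t=c; p=(K@(R@np.atleast_2d(X).T+t[:,None])).T; return p[:,:2]/p[:,2:]
def tri(c1,p1,c2,p2):
    P=[c[0]@np.c_[c[1],c[2]] for c in(c1,c2)]
    X=cv2.triangulatePoints(P[0],P[1],np.array(p1,float).reshape(2,1),np.array(p2,float).reshape(2,1))[:,0]
    return X[:3]/X[3]
def blobs(m,amin):
    m=cv2.morphologyEx(m.astype(np.uint8)*255,cv2.MORPH_CLOSE,np.ones((3,3)))
    cs=[c for c in cv2.findContours(m,cv2.RETR_EXTERNAL,cv2.CHAIN_APPROX_NONE)[0] if cv2.contourArea(c)>amin]
    return cs
def cen(c): M=cv2.moments(c); return np.array([M['m10'],M['m01']])/M['m00']
def hsv(im): return cv2.cvtColor(im,cv2.COLOR_RGB2HSV)
def green(im): h=hsv(im); return (h[...,0]>50)&(h[...,0]<95)&(h[...,1]>80)
def red(im): h=hsv(im); return ((h[...,0]<6)|(h[...,0]>174))&(h[...,1]>170)&(h[...,2]>80)
def quad(c): return cv2.boxPoints(cv2.minAreaRect(c))
E
python3 - <<'E'
from h import *
np.set_printoptions(precision=4,suppress=True)
a,ca=snap("top"); b,cb=snap("scene")
for nm,px in dict(burn=(357,185),fr=(196,188),mag=(189,243),rackL=(150,100),rackR=(254,100),pan=(460,243)).items(): print(nm,plane(ca,px,.01))
print(np.linalg.norm(plane(ca,[[0,0]],0)))
B=[cen(c) for c in blobs(green(b),300)]
for c in blobs(green(a),300):
    X=plane(ca,cen(c),.004)[0]; p=proj(cb,X)[0]; q=min(B,key=lambda q:np.hypot(*(q-p)))
    print('pad',cen(c),X,'tri',tri(ca,cen(c),cb,q), [np.round(plane(ca,quad(c),.004)[:,:2],3).tolist()])
for c in blobs(red(a),60): print('red',cen(c),plane(ca,cen(c),.01)[0],cv2.contourArea(c))
E
```

```text
burn [[ 0.6157 -0.2956  0.01  ]]
fr [[0.603  0.0903 0.01  ]]
mag [[0.4709 0.1025 0.01  ]]
rackL [[0.8192 0.2111 0.01  ]]
rackR [[ 0.8217 -0.0445  0.01  ]]
pan [[ 0.4816 -0.537   0.01  ]]
1.2404115416777268
pad [ 99.3907 188.442 ] [0.5994 0.3271 0.004 ] tri [ 0.5726  0.3636 -0.3643] [[[0.663, 0.358], [0.669, 0.335], [0.545, 0.297], [0.538, 0.32]]]
pad [118.4005 183.1442] [0.6131 0.2812 0.004 ] tri [ 0.5901  0.2858 -0.2879] [[[0.677, 0.312], [0.684, 0.285], [0.556, 0.252], [0.55, 0.279]]]
red [104.9431 249.7139] [0.4515 0.3033 0.01  ] 293.0
```

Careful with the scale: shifts go in shares of 60 cm and turns go in shares of pi rad. That gives: 37 cm is 0.6167, 28 cm is 0.4667, -0.236 rad is -0.0751.

Request:
{"fn": "servo_tool", "kwargs": {"moves": [[0.6167,0.4667,0.0333,-0.0751],[0.6167,0.4667,0.0333,-0.0751],[0.6167,0.4667,0.0333,-0.0751],[0.6167,0.4667,0.0333,-0.0751],[0.6167,0.4667,0.0333,-0.0751],[0.6167,0.4667,0.0333,-0.0751],[0.6167,0.4667,0.0333,-0.0751],[0.6167,0.4667,0.0333,-0.0751],[0.6167,0.4667,0.0333,-0.0751],[0.6167,0.4667,0.0333,-0.0751],[0.6167,0.4667,0.0333,-0.0751],[0.6167,0.4667,0.0333,-0.0751],[0.6167,0.4667,0.0333,-0.0751],[0.6167,0.4667,0.0333,-0.0751],[0.6167,0.4667,0.0333,-0.0751],[0.6167,0.4667,0.0333,-0.0751]]}}

```text
time: 1.53
ee_pos: [0.4975, -0.2558, 0.2515]
tcp_rot: [180.0, 0.0, -0.1]
wrist_force: [-1.2, 0.2, 0.1]
opening: 0.0857
grasp_force: 0.0
```

```bash
cat > w.py <<'E'
import sys,pickle
from h import *
im,c=snap("wrist"); n=sys.argv[1]
cv2.imwrite(f"pics/{n}.png",im[:,:,::-1]); pickle.dump((im,c),open(n+".pkl","wb"))
o=get_obs(); print(o['time'],o['ee_pos'],o['tcp_rot'],-c[1].T@c[2])
E
python3 w.py w1
```

```text
1.5833 [ 0.49753855 -0.25577125  0.2515119 ] [ 1.79986802e+02 -9.11236595e-03 -1.16807811e-01] [ 0.57149869 -0.25554244  0.39341636]
```

To row units: 17 cm is 0.2833.

Request:
{"fn": "servo_tool", "kwargs": {"moves": [[0,0.2833,0,0],[0,0.2833,0,0],[0,0.2833,0,0],[0,0.2833,0,0],[0,0.2833,0,0],[0,0.2833,0,0],[0,0.2833,0,0],[0,0.2833,0,0]]}}

```text
time: 2.25
ee_pos: [0.4983, -0.0862, 0.2513]
tcp_rot: [180.0, -0.0, -0.1]
wrist_force: [0.2, -0.2, -0.1]
opening: 0.0857
grasp_force: 0.0
```

```bash
python3 w.py w2
```

```text
2.3 [ 0.49835506 -0.08628415  0.25124075] [ 1.79987871e+02  2.73817856e-03 -1.34154289e-01] [ 0.57230104 -0.0859519   0.39328884]
```

To row units: 17 cm is 0.2833.

Request:
{"fn": "servo_tool", "kwargs": {"moves": [[0,0.2833,0,0],[0,0.2833,0,0],[0,0.2833,0,0],[0,0.2833,0,0],[0,0.2833,0,0],[0,0.2833,0,0],[0,0.2833,0,0],[0,0.2833,0,0]]}}

```text
time: 2.97
ee_pos: [0.5013, 0.0364, 0.2512]
tcp_rot: [-178.2, 0.1, 3.2]
wrist_force: [-0.7, 0.0, -0.2]
opening: 0.0853
grasp_force: 0.0
```

```bash
python3 w.py w3
```

```text
3.0167 [0.50130865 0.0365002  0.2512277 ] [-1.78241381e+02  5.81643802e-02  3.22604807e+00] [0.57560674 0.03645018 0.39305523]
```

To row units: 17 cm is 0.2833.

Request:
{"fn": "servo_tool", "kwargs": {"moves": [[0,0.2833,0,0],[0,0.2833,0,0],[0,0.2833,0,0],[0,0.2833,0,0],[0,0.2833,0,0],[0,0.2833,0,0],[0,0.2833,0,0],[0,0.2833,0,0]]}}

```text
time: 3.68
ee_pos: [0.515, 0.0785, 0.2513]
tcp_rot: [-176.5, 0.1, 6.8]
wrist_force: [0.2, -0.3, -0.1]
opening: 0.0854
grasp_force: 0.0
```

```bash
python3 w.py w4
```

```text
3.7333 [0.51504901 0.07859297 0.25134334] [-1.76451837e+02  1.03744845e-01  6.79208438e+00] [0.5897835  0.07877879 0.39287499]
```

View pics/w1.png

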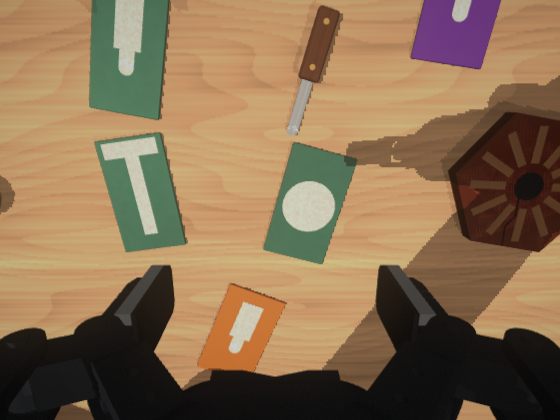

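View pics/w3.png

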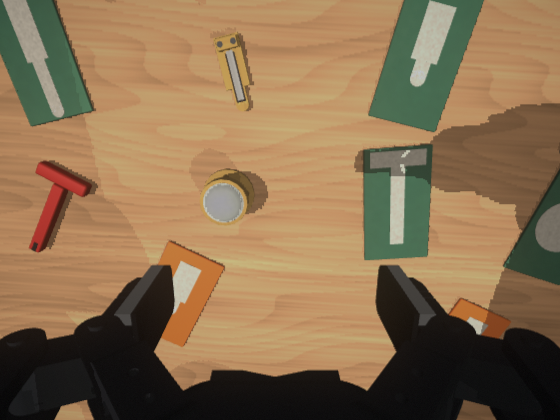

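View pics/w4.png

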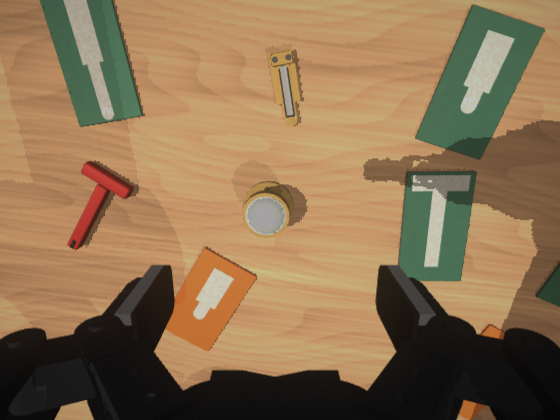

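w1 shows the burnisher at (315,70) with handle up and blade end (293,130). The T pad is at (140,190), the disc pad at (310,205) and the frame-type pad at (130,50). w3/w4 show the wrench (63,205), frame (233,72), magnifier (225,200) and burnisher pad (40,60). The arm fell short and tilted slightly on the last two moves, so I check the joints.

```bash
python3 - <<'E'
from h import *
o=get_obs(); print(o['q'],o['qd'],o['ee_pos'],o['tcp_rot'])
E
```

```text
[  6.73605225   1.52683037   8.64904172  97.22943049   3.54806027
 179.94386036] [-0.04662522 -0.17644781 -0.14200853 -0.0837873  -0.15140015 -0.05076296] [0.51504901 0.07859297 0.25134334] [-1.76451837e+02  1.03744845e-01  6.79208438e+00]
```

Request:
{"fn": "servo_tool", "kwargs": {"moves": [[0,0,0,0],[0,0,0,0],[0,0,0,0]]}}

```text
time: 3.98
ee_pos: [0.5149, 0.0787, 0.2514]
tcp_rot: [-176.4, 0.1, 6.8]
wrist_force: [0.3, -0.2, 0.4]
opening: 0.0854
grasp_force: 0.0
```

```bash
python3 - <<'E'
from h import *
o=get_obs(); print(o['q'],o['qd'],o['ee_pos'],o['tcp_rot'])
E
```

```text
[  6.74364072   1.49994556   8.63006231  97.23203666   3.55027405
 179.94354532] [ 0.06065096 -0.01012029  0.01834527  0.01876024  0.0639101  -0.07780699] [0.51486727 0.078652   0.25141957] [-1.76449627e+02  9.84239428e-02  6.79998714e+00]
```

The last joint is at its limit: q6 = 180 + q1 - yaw, so yaw has to exceed q1. I'll turn the tool positive and take the left-hand view.

To row units: 14 cm is 0.2333, 12 cm is 0.2, 0.25 rad is 0.0796.

Request:
{"fn": "servo_tool", "kwargs": {"moves": [[0.0333,0.0333,0,0.0318],[0.0667,0.1333,0,0.0796],[0.0667,0.2,0,0.1273],[0.0667,0.2333,0,0.1592],[0.0667,0.2333,0,0.191],[0.0667,0.2333,0,0.191],[0.0667,0.2333,0,0.191],[0.0667,0.2333,0,0.191],[0.0667,0.2333,0,0.191],[0.0667,0.2333,0,0.191],[0.0667,0.2333,0,0.191],[0.0667,0.2333,0,0.191]]}}

```text
time: 4.98
ee_pos: [0.555, 0.2182, 0.2517]
tcp_rot: [-176.5, 0.1, 41.1]
wrist_force: [-0.1, -0.4, -0.6]
opening: 0.0853
grasp_force: 0.0
```

```bash
python3 w.py w5; python3 - <<'E'
import pickle
from h import *
np.set_printoptions(precision=4,suppress=True)
def pads(n):
    im,c=pickle.load(open(n+".pkl","rb")); h=hsv(im)
    g=(h[...,0]>60)&(h[...,0]<90)&(h[...,1]>80)&(h[...,2]>25)
    for k in blobs(g,3000):
        hull=cv2.convexHull(k); q=quad(hull); 
        if (q<-2).any() or (q[:,0]>560).any() or (q[:,1]>420).any(): continue
        W=plane(c,q,.004); e=[np.linalg.norm(W[i]-W[i-1]) for i in range(2)]
        p=cen(hull); W0=plane(c,p,.004)[0]
        m=np.zeros(im.shape[:2],np.uint8); cv2.fillPoly(m,[hull],255); m=cv2.erode(m,np.ones((7,7)))
        s=(m>0)&(~g)
        ss=blobs(s,200)
        print(n,'pad px',p,'W',W0,'sides',np.array(e),'sil',[(cen(t),plane(c,cen(t),.004)[0][:2]) for t in ss])
for n in('w1','w2','w3','w4','w5'):
    pads(n)
    im,c=pickle.load(open(n+".pkl","rb"))
    for k in blobs(red(im),300): print(n,'red',cen(k),plane(c,cen(k),.014)[0],cv2.contourArea(k))
E
```

```text
5.0333 [0.55494683 0.21830806 0.25156903] [-1.76453619e+02  8.69274455e-02  4.11160493e+01] [0.61688626 0.26002138 0.39324592]
w3 red [ 54.5876 196.9538] [0.4554 0.2968 0.014 ] 1449.0
w4 pad px [483.8382  80.0213] W [ 0.6335 -0.108   0.004 ] sides [0.0721 0.135 ] sil [(array([482.511 ,  67.7324]), array([ 0.6448, -0.1034]))]
w4 red [ 96.9459 196.9421] [0.4558 0.2971 0.014 ] 1385.5
w5 red [175.9992 188.9909] [0.4544 0.3001 0.014 ] 1452.0
```

View pics/w5.png

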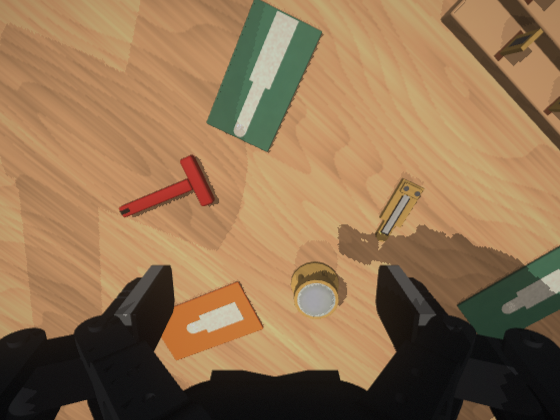

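The 3.5° tilt persists in the commanded pose. I'll undo it by saturating q6 at its other limit, which gives the opposite q5 deflection.

To row units: -17 cm is -0.2833, -15 cm is -0.25, 1.8 rad is 0.573.

Request:
{"fn": "servo_tool", "kwargs": {"moves": [[-0.0167,-0.05,0,0.0382],[-0.0333,-0.1,0,0.0764],[-0.05,-0.15,0,0.1146],[-0.0667,-0.2,0,0.1528],[-0.0833,-0.25,0,0.191],[-0.0833,-0.2833,0,0.2292],[-0.0833,-0.2833,0,0.2674],[-0.0833,-0.2833,0,0.3056],[-0.0833,-0.2833,0,0.3438],[-0.0833,-0.2833,0,0.382],[-0.0833,-0.2833,0,0.4202],[-0.0833,-0.2833,0,0.4584],[-0.0833,-0.2833,0,0.4966],[-0.0833,-0.2833,0,0.5348],[-0.0833,-0.2833,0,0.573],[-0.0833,-0.2833,0,0.5889]]}}

```text
time: 6.37
ee_pos: [0.5048, 0.0487, 0.2515]
tcp_rot: [-176.5, 0.1, 147.6]
wrist_force: [0.1, -0.4, 0.0]
opening: 0.0856
grasp_force: 0.0
```

To row units: 1.85 rad is 0.5889.

Request:
{"fn": "servo_tool", "kwargs": {"moves": [[0,0,0,0.0382],[0,0,0,0.0764],[0,0,0,0.1146],[0,0,0,0.1528],[0,0,0,0.191],[0,0,0,0.2292],[0,0,0,0.2674],[0,0,0,0.3056],[0,0,0,0.3438],[0,0,0,0.382],[0,0,0,0.4202],[0,0,0,0.4584],[0,0,0,0.4966],[0,0,0,0.5348],[0,0,0,0.573],[0,0,0,0.5889]]}}

```text
time: 7.7
ee_pos: [0.5048, 0.0486, 0.2516]
tcp_rot: [-176.4, 0.1, -106.5]
wrist_force: [-0.3, 0.2, 0.2]
opening: 0.0854
grasp_force: 0.0
```

To row units: 1.85 rad is 0.5889.

Request:
{"fn": "servo_tool", "kwargs": {"moves": [[0,0,0,0.0382],[0,0,0,0.0764],[0,0,0,0.1146],[0,0,0,0.1528],[0,0,0,0.191],[0,0,0,0.2292],[0,0,0,0.2674],[0,0,0,0.3056],[0,0,0,0.3438],[0,0,0,0.382],[0,0,0,0.4202],[0,0,0,0.4584],[0,0,0,0.4966],[0,0,0,0.5348],[0,0,0,0.573],[0,0,0,0.5889]]}}

```text
time: 9.03
ee_pos: [0.5049, 0.0486, 0.2514]
tcp_rot: [-176.4, 0.1, -0.5]
wrist_force: [0.4, -0.2, -0.5]
opening: 0.0853
grasp_force: 0.0
```

Request:
{"fn": "servo_tool", "kwargs": {"moves": [[0,-0.0667,0,0],[0,-0.1333,0,0],[0,-0.2,0,0],[0,-0.2667,0,0],[0,-0.3333,0,0],[0,-0.3333,0,0]]}}

```text
time: 9.53
ee_pos: [0.5116, -0.0275, 0.2513]
tcp_rot: [-178.2, 0.1, -4.1]
wrist_force: [0.9, 0.3, -1.3]
opening: 0.0856
grasp_force: 0.0
```

To row units: -17 cm is -0.2833.

Request:
{"fn": "servo_tool", "kwargs": {"moves": [[0,-0.2833,0,0],[0,-0.2833,0,0],[0,-0.2833,0,0],[0,-0.2833,0,0],[0,-0.2833,0,0],[0,-0.2833,0,0],[0,-0.2833,0,0]]}}

```text
time: 10.12
ee_pos: [0.5265, -0.0703, 0.2512]
tcp_rot: [-180.0, 0.2, -7.7]
wrist_force: [-0.0, -0.8, 0.1]
opening: 0.0853
grasp_force: 0.0
```

```bash
python3 - <<'E'
from h import *
o=get_obs(); print(o['q'],o['ee_pos'],o['tcp_rot'])
E
```

```text
[-7.62417338e+00  3.09471333e+00  1.03136270e+01  9.74358492e+01
  3.53088446e-02 -1.79942186e+02] [ 0.5265329  -0.0703034   0.25119711] [-179.96491007    0.21697098   -7.68198764]
```

To row units: -18 cm is -0.3, -16 cm is -0.2667, -1.65 rad is -0.5252.

Request:
{"fn": "servo_tool", "kwargs": {"moves": [[0.0167,-0.0667,0,-0.0382],[0.0333,-0.1333,0,-0.0764],[0.05,-0.2,0,-0.1146],[0.0667,-0.2667,0,-0.1528],[0.0833,-0.3,0,-0.191],[0.0833,-0.3,0,-0.2292],[0.0833,-0.3,0,-0.2674],[0.0833,-0.3,0,-0.3056],[0.0833,-0.3,0,-0.3438],[0.0833,-0.3,0,-0.382],[0.0833,-0.3,0,-0.4202],[0.0833,-0.3,0,-0.4584],[0.0833,-0.3,0,-0.4966],[0.0833,-0.3,0,-0.5252],[0.0833,-0.3,0,-0.5252]]}}

```text
time: 11.37
ee_pos: [0.5765, -0.2502, 0.2513]
tcp_rot: [-180.0, 0.2, -102.4]
wrist_force: [-0.1, -1.3, 0.1]
opening: 0.0854
grasp_force: 0.0
```

To row units: -1.65 rad is -0.5252.

Request:
{"fn": "servo_tool", "kwargs": {"moves": [[0,0,0,-0.0382],[0,0,0,-0.0764],[0,0,0,-0.1146],[0,0,0,-0.1528],[0,0,0,-0.191],[0,0,0,-0.2292],[0,0,0,-0.2674],[0,0,0,-0.3056],[0,0,0,-0.3438],[0,0,0,-0.382],[0,0,0,-0.4202],[0,0,0,-0.4584],[0,0,0,-0.4966],[0,0,0,-0.5252],[0,0,0,-0.5252]]}}

```text
time: 12.62
ee_pos: [0.5764, -0.2503, 0.2513]
tcp_rot: [-180.0, 0.2, 163.2]
wrist_force: [-1.1, 1.1, 0.1]
opening: 0.0854
grasp_force: 0.0
```

```bash
python3 w.py w6; python3 - <<'E'
import pickle
from h import *
im,c=pickle.load(open("w1.pkl","rb")); h=hsv(im)
for p in((150,100),(175,220),(335,180),(130,20),(310,205),(145,200),(325,45),(302,100),(250,180),(400,40)): print(p,h[p[1],p[0]],im[p[1],p[0]])
im,c=pickle.load(open("w3.pkl","rb")); h=hsv(im)
for p in((30,60),(66,80),(28,40),(225,200),(206,200),(232,50),(241,92)): print(p,h[p[1],p[0]],im[p[1],p[0]])
E
```

```text
12.6667 [ 0.57640204 -0.25035981  0.25124478] [-179.98071437    0.19681923  163.47643391] [ 0.50693898 -0.22869263  0.39298981]
(150, 100) [ 66  79 120] [ 83 120  90]
(175, 220) [ 66  76 118] [ 83 118  90]
(335, 180) [ 66  77 116] [ 81 116  88]
(130, 20) [ 33  25 194] [192 194 175]
(310, 205) [ 30  25 207] [207 207 187]
(145, 200) [ 31  26 206] [205 206 185]
(325, 45) [ 10 150 104] [104  64  43]
(302, 100) [ 19  24 171] [171 165 155]
(250, 180) [ 17 109 205] [205 168 117]
(400, 40) [ 14 120 194] [194 146 103]
(30, 60) [ 19  38 169] [169 160 144]
(66, 80) [ 66  79 100] [ 69 100  75]
(28, 40) [ 19  39 164] [164 155 139]
(225, 200) [150   3 160] [160 158 160]
(206, 200) [ 26  11 156] [156 155 149]
(232, 50) [ 19  97 177] [177 152 110]
(241, 92) [ 19  25 175] [175 169 158]
```

View pics/w6.png

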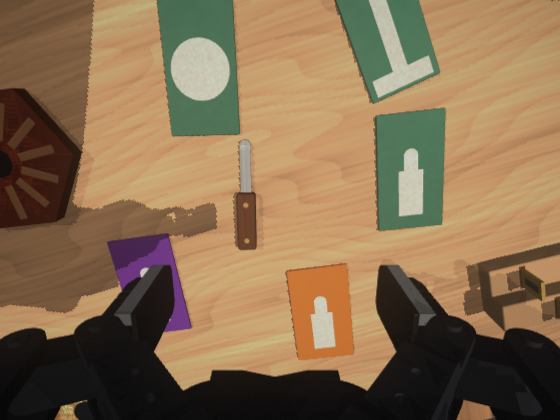

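w6 is the close check. The burnisher has its handle at (246,222) and blade end at (245,143). The frame pad (green, 410,170), disc pad (200,70) and T pad (400,45) are in view. Purple and orange copies lie at (150,280) and (320,310).

```bash
cat > m.py <<'E'
import pickle
from h import *
np.set_printoptions(precision=4,suppress=True)
def gm(im): h=hsv(im); return (h[...,0]>50)&(h[...,0]<95)&(h[...,1]>45)
def ang(v): return np.degrees(np.arctan2(v[1],v[0]))
def load(n): return pickle.load(open(n+".pkl","rb"))
def axis(W):  # long axis dir of world pts
    q=cv2.boxPoints(cv2.minAreaRect((W[:,:2]*1e4).astype(np.float32)))/1e4
    a,b=q[1]-q[0],q[2]-q[1]; A,B=(a,b) if np.hypot(*a)>np.hypot(*b) else (b,a)
    return q.mean(0),ang(A),np.hypot(*A),np.hypot(*B)
def pads(n):
    im,c=load(n); h=hsv(im); g=gm(im)
    for k in blobs(g,1500):
        hull=cv2.convexHull(k); p=hull[:,0]
        m=np.zeros(g.shape,np.uint8); cv2.fillPoly(m,[hull],255); m=cv2.erode(m,np.ones((9,9)))
        s=blobs((m>0)&(h[...,1]<55)&~g,400)
        cut=(p[:,0]<=1).any()or(p[:,0]>=558).any()or(p[:,1]<=1).any()or(p[:,1]>=418).any()
        P,a,L,w=axis(plane(c,p,.004))
        print(n,cen(hull).round(0),'CUT' if cut else '','padC',P,'ang %.1f L %.3f w %.3f'%(a,L,w),end=' ')
        for t in s:
            S,a2,L2,w2=axis(plane(c,t[:,0],.004)); d=plane(c,cen(t),.004)[0,:2]-S
            print('| sil boxC',S,'ang %.1f L %.3f w %.3f'%(a2,L2,w2),'massdir',(d*1000).round(1),end=' ')
        print()
E
python3 - <<'E'
from m import *
for n in('w1','w2','w3','w4','w5','w6'): pads(n)
C={}
for n,p,r in(('w1',(318,50),None),('w6',(246,222),None)):
    im,c=load(n); h=hsv(im)
    m=(h[...,2]<140)&(h[...,1]>90)&(h[...,0]<16); z=np.zeros_like(m); z[max(0,p[1]-50):p[1]+50,p[0]-30:p[0]+30]=1
    k=max(blobs(m&z,100),key=cv2.contourArea); C[n]=(c,cen(k)); print(n,'handle',cen(k),axis(plane(c,k[:,0],.014)))
    m=(h[...,1]<60)&(h[...,2]>90)
    z[:]=0; z[max(0,p[1]-110):p[1]+90,p[0]-40:p[0]+30]=1
    for k in blobs(m&z,60): print('  blade',cen(k),axis(plane(c,k[:,0],.005)))
print(tri(*C['w1'],*C['w6']))
E
```

```text
w1 [309. 203.]  padC [ 0.4549 -0.2949] ang -15.3 L 0.134 w 0.074 | sil boxC [ 0.4542 -0.2948] ang 89.9 L 0.061 w 0.061 massdir [ 0.8 -0. ] 
w1 [141. 191.]  padC [ 0.4688 -0.101 ] ang 8.0 L 0.134 w 0.075 | sil boxC [ 0.4754 -0.0996] ang 8.4 L 0.111 w 0.063 massdir [17.3  2.7] 
w1 [128.  56.] CUT padC [ 0.6186 -0.1024] ang -10.4 L 0.117 w 0.075 | sil boxC [ 0.6359 -0.1048] ang -10.5 L 0.074 w 0.029 massdir [ 4.5 -1. ] 
w2 [453. 203.]  padC [ 0.4548 -0.2939] ang -15.3 L 0.134 w 0.075 | sil boxC [ 0.4542 -0.2945] ang -11.8 L 0.063 w 0.062 massdir [ 0.8 -0.2] 
w2 [286. 192.]  padC [ 0.4688 -0.1   ] ang 7.9 L 0.134 w 0.074 | sil boxC [ 0.4754 -0.099 ] ang 7.9 L 0.112 w 0.062 massdir [17.5  2.4] 
w2 [290.  56.] CUT padC [ 0.6188 -0.1015] ang -10.5 L 0.118 w 0.075 | sil boxC [ 0.6359 -0.1047] ang -10.4 L 0.075 w 0.029 massdir [ 4.8 -1.1] 
w3 [540. 240.] CUT padC [ 0.4409 -0.2615] ang 16.2 L 0.143 w 0.063 | sil boxC [ 0.4493 -0.2781] ang 16.2 L 0.062 w 0.027 massdir [ 1.3 -1.9] 
w3 [397. 201.]  padC [ 0.4687 -0.0994] ang 7.9 L 0.134 w 0.075 | sil boxC [ 0.4755 -0.0991] ang 7.7 L 0.112 w 0.062
[... 1314 characters left out ...]
5.3 L 0.133 w 0.075 | sil boxC [ 0.4542 -0.2948] ang -16.8 L 0.062 w 0.061 massdir [-0.6  0.2] 
w1 handle [320.0848  43.928 ] (array([ 0.6263, -0.3016], dtype=float32), np.float32(-16.68635), np.float32(0.07016956), np.float32(0.026723232))
  blade [298.8583 106.8206] (array([ 0.5657, -0.2814], dtype=float32), np.float32(-16.454739), np.float32(0.059461277), np.float32(0.012138873))
w6 handle [245.0863 220.454 ] (array([ 0.6246, -0.3009], dtype=float32), np.float32(-16.073534), np.float32(0.07124281), np.float32(0.026364349))
  blade [245.0593 166.0539] (array([ 0.5657, -0.2817], dtype=float32), np.float32(-17.992699), np.float32(0.05967058), np.float32(0.01141161))
[ 0.6308 -0.3039 -0.0066]
```

Views agree to about 1 mm: pads come out 134 x 75 at z=4 mm, the blade is 60 mm long and the handle 70 mm. Burnisher origin is about (0.617,-0.298), yaw 163°. Its pad centre is about (0.610,0.304) with x at 196°. Going for the burnisher.

To row units: -24.7 cm is -0.4117, -24 cm is -0.4.

Request:
{"fn": "servo_tool", "kwargs": {"moves": [[0.0333,-0.04,-0.0667,0],[0.0683,-0.08,-0.1333,0],[0.0683,-0.08,-0.2,0],[0.0683,-0.08,-0.2667,0],[0.0683,-0.08,-0.3333,0],[0.0683,-0.08,-0.3667,0],[0.0683,-0.08,-0.3833,0],[0.0683,-0.08,-0.4,0],[0.0683,-0.08,-0.4117,0],[0.0683,-0.08,-0.4117,0],[0.0683,-0.08,-0.4117,0],[0.0683,-0.08,-0.4117,0]], "claw": 0.45, "force": 40}}

```text
time: 13.67
ee_pos: [0.6184, -0.2991, 0.0065]
tcp_rot: [-179.9, 0.4, 163.2]
wrist_force: [0.1, 0.3, 0.3]
opening: 0.047
grasp_force: 0.0
```

Request:
{"fn": "servo_tool", "kwargs": {"moves": [[0,0,0,0],[0,0,0,0],[0,0,0,0],[0,0,0,0],[0,0,0,0],[0,0,0,0]], "claw": 1}}

```text
time: 14.17
ee_pos: [0.6179, -0.2989, 0.0056]
tcp_rot: [-180.0, 0.3, 163.2]
wrist_force: [-0.3, 0.5, 6.1]
opening: 0.0207
grasp_force: 40.1
```

To row units: 50 cm is 0.8333, 46 cm is 0.7667, 0.578 rad is 0.184.

Request:
{"fn": "servo_tool", "kwargs": {"moves": [[0,0,0.0333,0],[0,0,0.0833,0],[-0.0167,0.0333,0.15,0.0159],[-0.0333,0.1,0.2,0.0318],[-0.05,0.1667,0.25,0.0637],[-0.0667,0.2333,0.3,0.0955],[-0.0833,0.3,0.3333,0.1273],[-0.1,0.3667,0.3667,0.1592],[-0.1167,0.4333,0.4,0.184],[-0.1167,0.5,0.4,0.184],[-0.1167,0.5667,0.4,0.184],[-0.1167,0.6333,0.4,0.184],[-0.1167,0.7,0.4,0.184],[-0.1167,0.7667,0.4,0.184],[-0.1167,0.8333,0.4,0.184],[-0.1167,0.8333,0.4,0.184],[-0.1167,0.8333,0.4,0.184],[-0.1167,0.8333,0.4,0.184]]}}

```text
time: 15.67
ee_pos: [0.547, 0.203, 0.2439]
tcp_rot: [-180.0, 0.2, -163.5]
wrist_force: [0.4, 0.0, -0.9]
opening: 0.0205
grasp_force: 39.4
```

```bash
python3 w.py w7; python3 - <<'E'
from m import *
pads('w7')
E
```

```text
15.7167 [0.54713173 0.20182961 0.24408613] [-1.79959600e+02  1.76320541e-01 -1.63582001e+02] [0.47741889 0.18253378 0.38563962]
w7 [344. 233.]  padC [0.6084 0.3035] ang 16.3 L 0.133 w 0.075 | sil boxC [0.6045 0.303 ] ang 16.3 L 0.116 w 0.025 massdir [-0.2  0.4] 
w7 [ 14. 154.] CUT padC [ 0.6276 -0.0708] ang 3.5 L 0.140 w 0.042 
w7 [24. 42.] CUT padC [ 0.4937 -0.079 ] ang 5.6 L 0.080 w 0.045 | sil boxC [ 0.5092 -0.0755] ang -4.3 L 0.045 w 0.032 massdir [ 8.3 -3.3]
```

View pics/w7.png

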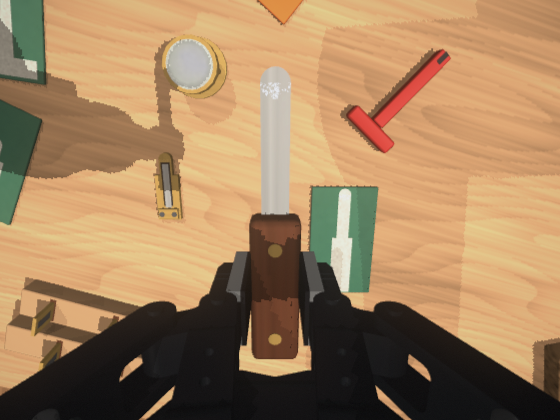

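w7 shows the burnisher straight in the grip: handle/blade joint (275,214), blade end (275,67). Its pad is clear at (344,240), and the wrench is at (400,100).

```bash
python3 - <<'E'
from m import *
im,c=load('w7'); o=get_obs(); t=o['ee_pos']; R=Ro.from_euler('xyz',o['tcp_rot'],degrees=True).as_matrix()
for p,z in(((275,214),.0084),((275,67),-.0006),((275,357),.0084)): print(p,(R.T@(plane(c,p,t[2]+z)[0]-t))*1000)
u=np.array([np.cos(np.radians(196.3)),np.sin(np.radians(196.3))]); print('target origin',np.array([.609,.3036])-.02*u)
# height check of pads and tools: silhouettes/centroids in two wrist views
A,ca=load('w3');B,cb=load('w7')
for n1,n2,f in(('w3','w7',red),('w4','w7',red),('w5','w7',red)):
    (a,ca),(b,cb)=load(n1),load(n2)
    k1=max(blobs(f(a),300),key=cv2.contourArea);k2=max(blobs(f(b),300),key=cv2.contourArea)
    print('wrench tri',tri(ca,cen(k1),cb,cen(k2)),axis(plane(cb,k2[:,0],.014)))
for a,b,pa,pb in(('w1','w6',(309,204),(200,69)),):
    def disc(n,p):
        im,c=load(n);h=hsv(im);m=(h[...,1]<50)&(h[...,2]>120);z=np.zeros_like(m);z[p[1]-45:p[1]+45,p[0]-45:p[0]+45]=1
        return c,cen(max(blobs(m&z,300),key=cv2.contourArea))
    x,y=disc(a,pa),disc(b,pb); print('disc tri',tri(*x,*y))
E
```

```text
(275, 214) [28.4284  1.2853 -8.4884]
(275, 67) [84.7213  1.176   0.3385]
(275, 357) [-41.3689   1.4293  -8.2737]
target origin [0.6282 0.3092]
wrench tri [ 0.4484  0.3073 -0.0026] (array([0.435, 0.308], dtype=float32), np.float32(-27.156776), np.float32(0.10874362), np.float32(0.058329653))
wrench tri [ 0.4473  0.3087 -0.0076] (array([0.435, 0.308], dtype=float32), np.float32(-27.156776), np.float32(0.10874362), np.float32(0.058329653))
wrench tri [0.4479 0.303  0.0015] (array([0.435, 0.308], dtype=float32), np.float32(-27.156776), np.float32(0.10874362), np.float32(0.058329653))
disc tri [ 0.4525 -0.2958 -0.0039]
```

To row units: -23.5 cm is -0.3917, -22.5 cm is -0.375.

Request:
{"fn": "servo_tool", "kwargs": {"moves": [[0.05,0.05,0,0],[0.0833,0.1,-0.0333,0],[0.1367,0.18,-0.1,0],[0.1367,0.18,-0.1667,0],[0.1367,0.18,-0.2333,0],[0.1367,0.18,-0.3,0],[0.1367,0.18,-0.35,0],[0.1367,0.18,-0.3667,0],[0.1367,0.18,-0.375,0],[0.1367,0.18,-0.38,0],[0.1367,0.18,-0.385,0],[0.1367,0.18,-0.3883,0],[0.1367,0.18,-0.39,0],[0.1367,0.18,-0.3917,0],[0.1367,0.18,-0.3917,0],[0.1367,0.18,-0.3917,0]]}}

```text
time: 17.05
ee_pos: [0.6295, 0.3096, 0.0098]
tcp_rot: [-180.0, 0.2, -163.7]
wrist_force: [-0.1, -0.4, -1.1]
opening: 0.0206
grasp_force: 39.4
```

To row units: -0.1 cm is -0.0017, -0.05 cm is -0.0008.

Request:
{"fn": "servo_tool", "kwargs": {"moves": [[0,0,-0.0008,0],[0,0,-0.0017,0],[0,0,-0.0017,0],[0,0,-0.0017,0]]}}

```text
time: 17.38
ee_pos: [0.6295, 0.3096, 0.0096]
tcp_rot: [-180.0, 0.3, -163.7]
wrist_force: [-1.8, -2.1, 6.8]
opening: 0.0205
grasp_force: 40.3
```

To row units: 24 cm is 0.4, 22 cm is 0.3667, -0.76 rad is -0.2419.

Request:
{"fn": "servo_tool", "kwargs": {"moves": [[0,0,0,0],[0,0,0,0],[0,0,0,0],[0,0,0,0],[0,0,0.0167,0],[0,0,0.05,0],[0,0,0.1,0],[-0.0333,0,0.1667,-0.0318],[-0.0833,0,0.2333,-0.0637],[-0.1333,-0.0167,0.3,-0.0955],[-0.1833,-0.0167,0.3667,-0.1273],[-0.2167,-0.0167,0.4,-0.1592],[-0.2167,-0.0167,0.4,-0.191],[-0.2167,-0.0167,0.4,-0.2228],[-0.2167,-0.0167,0.4,-0.2419],[-0.2167,-0.0167,0.4,-0.2419],[-0.2167,-0.0167,0.4,-0.2419]], "claw": 0.5}}

```text
time: 18.8
ee_pos: [0.4993, 0.2994, 0.2488]
tcp_rot: [-180.0, 0.2, 152.9]
wrist_force: [-0.3, -0.1, -0.0]
opening: 0.0427
grasp_force: 0.0
```

```bash
python3 w.py w8; python3 - <<'E'
from m import *
pads('w8')
im,c=load('w8')
k=max(blobs(red(im),300),key=cv2.contourArea); print(axis(plane(c,k[:,0],.014)),plane(c,cen(k),.014))
E
```

```text
18.85 [0.49933766 0.29936082 0.24847549] [-179.97704847    0.20597502  152.91955052] [0.43464895 0.33322412 0.39050307]
w8 [317. 241.]  padC [0.6084 0.3045] ang 16.3 L 0.134 w 0.074 | sil boxC [0.6057 0.3034] ang 16.4 L 0.115 w 0.025 massdir [-4.8 -0.6] 
(array([0.4343, 0.3096], dtype=float32), np.float32(-26.723509), np.float32(0.10812442), np.float32(0.05795719)) [[0.4471 0.3029 0.014 ]]
```

View pics/w8.png

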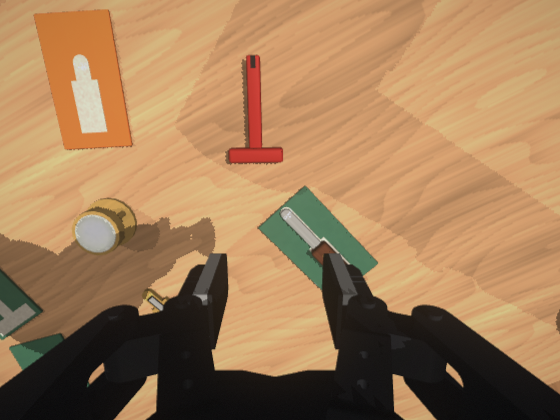

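w8 shows the burnisher on its silhouette (320,240). The wrench stem end is at (253,60) and its crossbar at (255,155). Next, the wrench.

To row units: -24.2 cm is -0.4033, -5.4 cm is -0.09.

Request:
{"fn": "servo_tool", "kwargs": {"moves": [[-0.05,0.0067,-0.0667,0],[-0.09,0.0067,-0.1333,0],[-0.09,0.0067,-0.2,0],[-0.09,0.0067,-0.2667,0],[-0.09,0.0067,-0.3333,0],[-0.09,0.0067,-0.3667,0],[-0.09,0.0067,-0.3833,0],[-0.09,0.0067,-0.395,0],[-0.09,0.0067,-0.4033,0],[-0.09,0.0067,-0.4033,0],[-0.09,0.0067,-0.4033,0]]}}

```text
time: 19.77
ee_pos: [0.4463, 0.304, 0.0079]
tcp_rot: [179.9, 0.3, 152.8]
wrist_force: [0.5, 0.6, 0.3]
opening: 0.0424
grasp_force: 0.0
```

Request:
{"fn": "servo_tool", "kwargs": {"moves": [[0,0,0,0],[0,0,0,0],[0,0,0,0],[0,0,0,0],[0,0,0,0],[0,0,0,0]], "claw": 1, "force": 30}}

```text
time: 20.27
ee_pos: [0.446, 0.3039, 0.0075]
tcp_rot: [179.9, 0.3, 152.8]
wrist_force: [-0.3, -0.1, 6.0]
opening: 0.013
grasp_force: 31.1
```

To row units: -32 cm is -0.5333, -30 cm is -0.5, 0.611 rad is 0.1945.

Request:
{"fn": "servo_tool", "kwargs": {"moves": [[0,0,0.0333,0],[0,0,0.0833,0],[0,0,0.15,0],[0,-0.0333,0.2167,0.0318],[0,-0.1,0.2833,0.0637],[0,-0.1667,0.3333,0.0955],[0,-0.2333,0.3667,0.1273],[0,-0.3,0.3667,0.1592],[0,-0.3667,0.3667,0.1945],[0,-0.4333,0.3667,0.1945],[0,-0.5,0.3667,0.1945],[0,-0.5333,0.3667,0.1945],[0,-0.5333,0.3667,0.1945],[0,-0.5333,0.3667,0.1945],[0,-0.5333,0.3667,0.1945]]}}

```text
time: 21.52
ee_pos: [0.4453, -0.0167, 0.2264]
tcp_rot: [-180.0, 0.2, -172.3]
wrist_force: [-0.6, 1.2, -0.8]
opening: 0.0127
grasp_force: 30.4
```

```bash
python3 w.py w9; cat > g.py <<'E'
from m import *
import sys
# red T in grip: extents in tool frame, top surface at tcp z + dz
im,c=load(sys.argv[1]); o=get_obs(); t=o['ee_pos']; R=Ro.from_euler('xyz',o['tcp_rot'],degrees=True).as_matrix()
k=max(blobs(red(im),300),key=cv2.contourArea)
W=(plane(c,k[:,0],t[2]+float(sys.argv[2]))-t)@R*1000
print('tool x',W[:,0].min(),W[:,0].max(),'y',W[:,1].min(),W[:,1].max())
E
python3 g.py w9 .0065; python3 -c "
from m import *
pads('w9')"
```

```text
21.5667 [ 0.44535309 -0.01600333  0.22636836] [-179.99124339    0.21166259 -172.18241251] [ 0.37330108 -0.02626442  0.36810418]
tool x -39.548139978869 67.86280565440167 y -11.673853704350277 10.814914496730973
w9 [514. 327.]  padC [0.608  0.3025] ang 16.3 L 0.135 w 0.075 | sil boxC [0.5978 0.3006] ang 16.3 L 0.103 w 0.024 massdir [-17.7  -4.6] 
w9 [188. 283.]  padC [ 0.5971 -0.0982] ang -10.3 L 0.077 w 0.073 
w9 [195. 177.]  padC [ 0.4677 -0.0997] ang 7.9 L 0.133 w 0.075 | sil boxC [ 0.4748 -0.0991] ang 7.7 L 0.109 w 0.063 massdir [10.   1.4] 
w9 [ 24. 140.] CUT padC [ 0.4558 -0.2862] ang -15.2 L 0.134 w 0.061 | sil boxC [ 0.4554 -0.2841] ang -5.3 L 0.063 w 0.041 massdir [-1.2 -2.7]
```

View pics/w9.png

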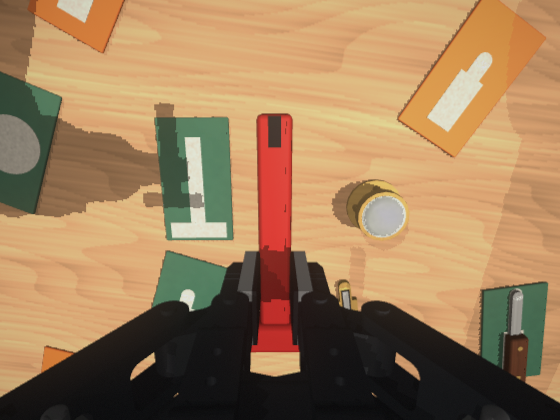

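w9 shows the wrench straight in the grip, stem end (275,115). The T pad is at (195,177), and the burnisher is on its pad at (515,330).

To row units: -21.5 cm is -0.3583, -8.1 cm is -0.135.

Request:
{"fn": "servo_tool", "kwargs": {"moves": [[0.0333,-0.0667,0,0],[0.0717,-0.135,-0.0333,0],[0.0717,-0.135,-0.1,0],[0.0717,-0.135,-0.1667,0],[0.0717,-0.135,-0.2333,0],[0.0717,-0.135,-0.3,0],[0.0717,-0.135,-0.3333,0],[0.0717,-0.135,-0.345,0],[0.0717,-0.135,-0.3517,0],[0.0717,-0.135,-0.355,0],[0.0717,-0.135,-0.3583,0],[0.0717,-0.135,-0.3583,0],[0.0717,-0.135,-0.3583,0]]}}

```text
time: 22.65
ee_pos: [0.4892, -0.0976, 0.0126]
tcp_rot: [-179.9, 0.3, -172.2]
wrist_force: [0.3, -0.5, -0.4]
opening: 0.0123
grasp_force: 30.4
```

To row units: -0.15 cm is -0.0025, -0.1 cm is -0.0017.

Request:
{"fn": "servo_tool", "kwargs": {"moves": [[-0.0017,0,-0.0008,0],[-0.0017,0,-0.0017,0],[-0.0017,0,-0.0025,0],[-0.0017,0,-0.0025,0],[-0.0017,0,-0.0025,0]]}}

```text
time: 23.07
ee_pos: [0.4878, -0.0977, 0.0115]
tcp_rot: [-180.0, 0.3, -172.2]
wrist_force: [-4.6, 0.9, 11.9]
opening: 0.0131
grasp_force: 31.7
```

To row units: 24 cm is 0.4, 22 cm is 0.3667.

Request:
{"fn": "servo_tool", "kwargs": {"moves": [[0,0,0,0],[0,0,0,0],[0,0,0,0],[0,0,0,0],[0,0,0.0167,0],[0,0,0.05,0],[0,0,0.1167,0],[0,0.0333,0.1833,0],[0,0.1,0.25,0],[0.0333,0.1667,0.3167,0],[0.0667,0.2167,0.3667,0],[0.0667,0.2167,0.4,0],[0.0667,0.2167,0.4,0],[0.0667,0.2167,0.4,0],[0.0667,0.2167,0.4,0]], "claw": 0.4}}

```text
time: 24.32
ee_pos: [0.5276, 0.0327, 0.2503]
tcp_rot: [-180.0, 0.2, -172.1]
wrist_force: [0.9, -0.2, -0.9]
opening: 0.0516
grasp_force: 0.0
```

```bash
python3 w.py w10; python3 -c "
from m import *
pads('w10')
im,c=load('w10')
p=proj(c,[.603,.09,.005])[0]; print(p)
for k in blobs(red(im),300): print(axis(plane(c,k[:,0],.018)),cen(k))
x,y=p.astype(int); h=hsv(im); cr=im[y-60:y+70,x-60:x+60]; cv2.imwrite('pics/frame.png',cv2.resize(cr,None,fx=4,fy=4,interpolation=0)[:,:,::-1]); print(x-60,y-60)
"
```

```text
24.3667 [0.52704501 0.03219536 0.24923604] [-1.79968662e+02  1.55193292e-01 -1.72191621e+02] [0.45549331 0.02305185 0.39189985]
w10 [484. 258.]  padC [0.6089 0.3036] ang 16.4 L 0.136 w 0.074 | sil boxC [0.6076 0.3038] ang 15.5 L 0.123 w 0.024 massdir [-27.5  -8. ] 
w10 [153. 230.]  padC [ 0.6262 -0.1023] ang -10.5 L 0.134 w 0.075 | sil boxC [ 0.6387 -0.105 ] ang -10.6 L 0.080 w 0.029 massdir [ 3.4 -0.8] 
w10 [160.  89.]  padC [ 0.4679 -0.0994] ang 7.9 L 0.133 w 0.075 
[313.3677 235.5055]
(array([ 0.4752, -0.0976], dtype=float32), np.float32(7.874943), np.float32(0.10714885), np.float32(0.06024593)) [158.4304 114.6781]
253 175
```

View pics/w10.png

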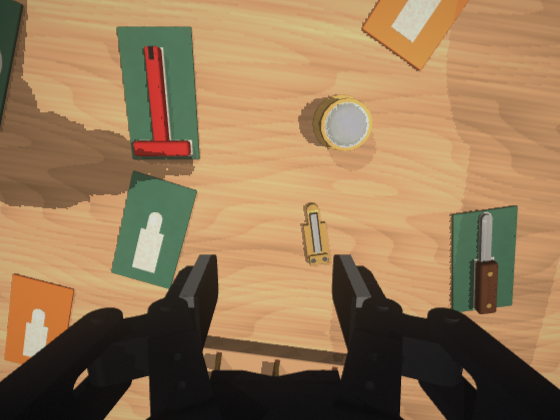

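View pics/frame.png

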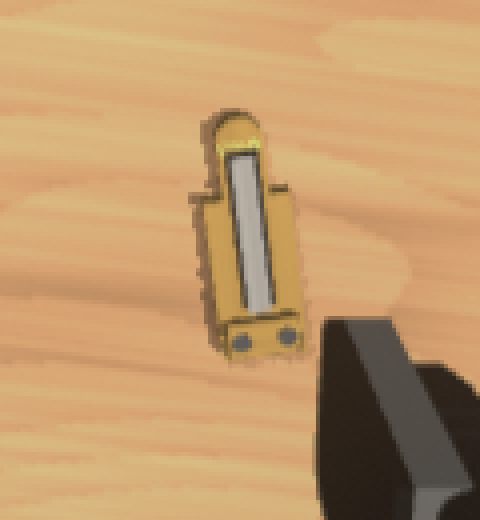

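w10 and the crop show the frame: toe tip (312,202), shoulders (304,225) and (325,222), slot from (313,213) to (318,253), heel with bridge near (319,262). The wrench sits on its T pad with a pale sliver to the right of the stem, which I'll quantify.

```bash
python3 - <<'E'
from m import *
im,c=load('w10')
W=plane(c,[(312.5,202.5),(303.7,224.7),(325.4,222),(313.0,213),(318,253)],.007)
fm=W[1:3].mean(0); d=W[4]-W[3]; print(W,'w',np.linalg.norm(W[1]-W[2]),'axis slot',ang(-d),'axis shoulder',ang(W[1]-W[2])+90,'toe-shoulder',ang(W[0]-fm),np.linalg.norm(W[0]-fm))
for a in(186,190):
  u=np.array([np.cos(np.radians(a)),np.sin(np.radians(a))]); print(a,fm[:2]-.022*u,W[0,:2]-.047*u)
# brass mask centre in two views for height
print(im[85,145:175].tolist())
X=plane(c,[(i,85) for i in (150,160,165,168,171)],.004); print(X[:,:2])
# expected stem edges at row: stem centre line at silhouette
for s in(-.007,.007):
  u=np.array([np.cos(np.radians(187.9)),np.sin(np.radians(187.9))]);v=np.array([-u[1],u[0]])
  o=np.array([.4685,-.0997])-.02*u
  for x in(0,.05): print('sil edge',s,x,proj(c,[*(o+x*u+s*v),.004])[0],'top if exact',proj(c,[*(o+x*u+s*v),.018])[0])
E
```

```text
[[0.5619 0.0817 0.007 ]
 [0.5903 0.076  0.007 ]
 [0.5834 0.1008 0.007 ]
 [0.5744 0.0844 0.007 ]
 [0.6239 0.0991 0.007 ]] w 0.0257435363214568 axis slot -163.53872081336723 axis shoulder 15.44600437059907 toe-shoulder -164.97406318190832 0.02587971350410245
186 [0.6087 0.0907] [0.6086 0.0866]
190 [0.6085 0.0922] [0.6081 0.0899]
[[62, 83, 62], [57, 73, 55], [55, 70, 53], [156, 53, 43], [196, 55, 47], [201, 56, 48], [201, 56, 48], [202, 57, 48], [203, 57, 49], [204, 57, 49], [204, 57, 49], [204, 58, 50], [205, 58, 51], [165, 50, 42], [190, 54, 47], [180, 51, 43], [122, 40, 31], [103, 36, 27], [101, 36, 28], [143, 99, 88], [192, 178, 160], [129, 137, 116], [82, 109, 85], [74, 105, 80], [75, 105, 81], [80, 116, 88], [82, 118, 91], [82, 119, 91], [83, 119, 91], [83, 119, 90]]
[[ 0.4583 -0.1103]
 [ 0.4568 -0.0998]
 [ 0.4561 -0.0945]
 [ 0.4557 -0.0914]
 [ 0.4552 -0.0882]]
sil edge -0.007 0 [167.8577 115.7541] top if exact [163.8997 116.3258]
sil edge -0.007 0.05 [163.5169  66.3146] top if exact [159.2257  65.007 ]
sil edge 0.007 0 [154.9747 115.7612] top if exact [150.5408 116.3332]
sil edge 0.007 0.05 [150.1137  66.3239] top if exact [145.3067  65.0167]
```

To row units: -23 cm is -0.3833, 6.2 cm is 0.1033, 0.14 rad is 0.0446.

Request:
{"fn": "servo_tool", "kwargs": {"moves": [[0.05,0.05,-0.0333,0.0318],[0.1,0.1033,-0.0833,0.0446],[0.135,0.1033,-0.15,0.0446],[0.135,0.1033,-0.2167,0.0446],[0.135,0.1033,-0.2833,0.0446],[0.135,0.1033,-0.3333,0.0446],[0.135,0.1033,-0.3667,0.0446],[0.135,0.1033,-0.3833,0.0446],[0.135,0.1033,-0.3833,0.0446],[0.135,0.1033,-0.3833,0.0446],[0.135,0.1033,-0.3833,0.0446],[0.135,0.1033,-0.3833,0.0446]]}}

```text
time: 25.37
ee_pos: [0.6096, 0.0944, 0.0221]
tcp_rot: [-180.0, 0.4, -164.2]
wrist_force: [0.8, -0.2, -0.8]
opening: 0.0512
grasp_force: 0.0
```

To row units: -1.6 cm is -0.0267, -1.4 cm is -0.0233.

Request:
{"fn": "servo_tool", "kwargs": {"moves": [[-0.0017,0,-0.0133,0],[-0.0017,0,-0.0233,0],[-0.0017,0,-0.0267,0],[-0.0017,0,-0.0267,0],[-0.0017,0,-0.0267,0]]}}

```text
time: 25.78
ee_pos: [0.6072, 0.0944, 0.0035]
tcp_rot: [-180.0, 0.2, -164.2]
wrist_force: [0.3, 0.4, -0.3]
opening: 0.0513
grasp_force: 0.0
```

Request:
{"fn": "servo_tool", "kwargs": {"moves": [[0,0,0,0],[0,0,0,0],[0,0,0,0],[0,0,0,0],[0,0,0,0],[0,0,0,0]], "claw": 1, "force": 40}}

```text
time: 26.28
ee_pos: [0.6076, 0.0945, 0.0043]
tcp_rot: [-180.0, 0.3, -164.2]
wrist_force: [-1.4, 1.0, 5.0]
opening: 0.0237
grasp_force: 39.5
```

To row units: 24 cm is 0.4, 21 cm is 0.35, -0.459 rad is -0.1461.

Request:
{"fn": "servo_tool", "kwargs": {"moves": [[0,0,0.0167,0],[0,0,0.05,0],[0,0,0.1,0],[-0.0333,0,0.15,0],[-0.0667,-0.0167,0.2,-0.0318],[-0.1,-0.0667,0.25,-0.0637],[-0.1167,-0.1167,0.3,-0.0955],[-0.1167,-0.1667,0.35,-0.1273],[-0.1167,-0.2,0.4,-0.1461],[-0.1167,-0.2,0.4,-0.1461],[-0.1167,-0.2,0.4,-0.1461],[-0.1167,-0.2,0.4,-0.1461]]}}

```text
time: 27.28
ee_pos: [0.5373, -0.0256, 0.2434]
tcp_rot: [-180.0, 0.2, 169.5]
wrist_force: [0.1, -0.0, -1.7]
opening: 0.0238
grasp_force: 39.4
```

```bash
python3 w.py w11; python3 -c "
from m import *
pads('w11')
im,c=load('w11'); o=get_obs(); t=o['ee_pos']; p=proj(c,t)[0]; print(p)
h=hsv(im); m=(h[...,0]>12)&(h[...,0]<30)&(h[...,1]>125)
x,y=p.astype(int); cr=im[y-110:y+70,x-90:x+90]; cv2.imwrite('pics/fgrip.png',cv2.resize(cr,None,fx=3,fy=3,interpolation=0)[:,:,::-1]); print(x-90,y-110)
"
```

```text
27.3333 [ 0.53699728 -0.02514675  0.24259794] [-1.79971658e+02  9.67969604e-02  1.69568045e+02] [ 0.46591525 -0.01186926  0.38513552]
w11 [219. 236.]  padC [ 0.6235 -0.1022] ang -10.5 L 0.127 w 0.075 | sil boxC [ 0.6253 -0.1029] ang -27.0 L 0.052 w 0.026 massdir [-3.8 -0.8] 
w11 [547. 172.] CUT padC [0.6143 0.27  ] ang 3.0 L 0.138 w 0.035 
w11 [ 27. 139.] CUT padC [ 0.4567 -0.2864] ang -18.6 L 0.137 w 0.065 | sil boxC [ 0.4571 -0.289 ] ang -23.5 L 0.063 w 0.049 massdir [-1.8 -1.9] 
w11 [193. 114.]  padC [ 0.4682 -0.0997] ang 7.9 L 0.134 w 0.075 
[274.4458 266.8104]
184 156
```

View pics/fgrip.png

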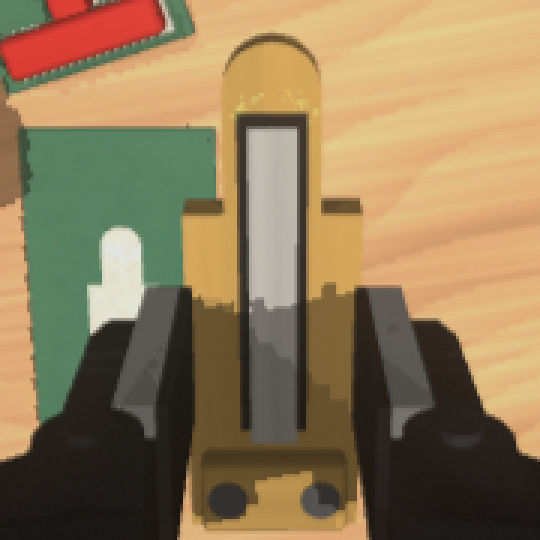

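The frame is straight in the grip: toe top edge at crop (270,45), shoulder top edge at row 213, i.e. full pixel rows 171 and 227.

```bash
python3 - <<'E'
from m import *
im,c=load('w11'); K,R0,tt=c; o=get_obs(); t=np.array([.53699728,-.02514675,.24259794]); R=Ro.from_euler('xyz',[-179.9717,.0968,169.568],degrees=True).as_matrix()
for p,e in(((274,227),22),((274,171),47)): print(e,((plane(c,p,t[2]+.0027)[0]-t)@R*1000))
print(o['ee_pos'],o['tcp_rot'])
E
```

```text
22 [20.2896 -0.1753 -2.7342]
47 [44.7364 -0.1475 -2.7755]
[ 0.537  -0.0251  0.2426] [-179.9717    0.0968  169.568 ]
```

To row units: -23.3 cm is -0.3883, 10.7 cm is 0.1783.

Request:
{"fn": "servo_tool", "kwargs": {"moves": [[0.05,-0.05,0,0],[0.1,-0.1,-0.0333,0],[0.1783,-0.135,-0.0833,0],[0.1783,-0.135,-0.15,0],[0.1783,-0.135,-0.2167,0],[0.1783,-0.135,-0.2833,0],[0.1783,-0.135,-0.3333,0],[0.1783,-0.135,-0.3583,0],[0.1783,-0.135,-0.3717,0],[0.1783,-0.135,-0.38,0],[0.1783,-0.135,-0.3833,0],[0.1783,-0.135,-0.3867,0],[0.1783,-0.135,-0.3883,0],[0.1783,-0.135,-0.3883,0],[0.1783,-0.135,-0.3883,0]]}}

```text
time: 28.58
ee_pos: [0.6449, -0.1067, 0.0118]
tcp_rot: [-180.0, 0.3, 169.5]
wrist_force: [0.5, 0.2, -1.6]
opening: 0.0242
grasp_force: 39.5
```

To row units: -0.1 cm is -0.0017, -0.05 cm is -0.0008.

Request:
{"fn": "servo_tool", "kwargs": {"moves": [[0,0,-0.0008,0],[0,0,-0.0017,0],[0,0,-0.0017,0],[0,0,-0.0017,0]]}}

```text
time: 28.92
ee_pos: [0.6444, -0.1066, 0.0099]
tcp_rot: [-180.0, 0.2, 169.5]
wrist_force: [-0.4, 0.5, -0.6]
opening: 0.0239
grasp_force: 39.5
```

To row units: -0.16 cm is -0.0027, -0.13 cm is -0.0022.

Request:
{"fn": "servo_tool", "kwargs": {"moves": [[0,0.0013,0,0],[0,0.0013,-0.0008,0],[0,0.0013,-0.0017,0],[0,0.0013,-0.0022,0],[0,0.0013,-0.0027,0],[0,0.0013,-0.0027,0],[0,0.0013,-0.0027,0]]}}

```text
time: 29.5
ee_pos: [0.6443, -0.1058, 0.0083]
tcp_rot: [-180.0, 0.2, 169.5]
wrist_force: [-0.7, 0.9, 1.4]
opening: 0.024
grasp_force: 39.8
```

To row units: 24 cm is 0.4, 22 cm is 0.3667.

Request:
{"fn": "servo_tool", "kwargs": {"moves": [[0,0,0,0],[0,0,0,0],[0,0,0,0],[0,0,0,0],[0,0,0.0167,0],[0,0,0.05,0],[0,0,0.1167,0],[-0.0167,0.0167,0.1833,0],[-0.0667,0.0667,0.2333,0],[-0.1167,0.1167,0.2833,0],[-0.1667,0.1667,0.3333,0],[-0.2167,0.2167,0.3667,0],[-0.2667,0.2667,0.4,0],[-0.3167,0.3,0.4,0],[-0.3167,0.3,0.4,0],[-0.3167,0.3,0.4,0],[-0.3167,0.3,0.4,0],[-0.3167,0.3,0.4,0]], "claw": 0.4}}

```text
time: 31.0
ee_pos: [0.4546, 0.0742, 0.2487]
tcp_rot: [-180.0, 0.3, 169.6]
wrist_force: [-0.3, -0.3, -0.1]
opening: 0.0514
grasp_force: 0.0
```

```bash
python3 w.py w12; python3 - <<'E'
from m import *
im,c=load('w12'); C={}
for n in('w3','w4','w7','w10','w12'):
    im,c=load(n); h=hsv(im); p=proj(c,[.471,.1,.045])[0].astype(int); y0,x0=max(0,p[1]-45),max(0,p[0]-45)
    m=(h[...,1]<40)&(h[...,2]>110); z=np.zeros_like(m); z[y0:p[1]+45,x0:p[0]+45]=1
    k=max(blobs(m&z,100),key=cv2.contourArea); C[n]=(c,cen(k)); (ex,ey),(a,b),_=cv2.fitEllipse(k)
    print(n,p,cen(k),'ell',ex,ey,a,b,'W@.045',plane(c,cen(k),.045)[0])
for n in('w3','w4','w7','w10'): print(n,'tri',tri(*C[n],*C['w12']))
print('w7w3',tri(*C['w7'],*C['w3']))
pads('w12')
E
```

```text
31.05 [0.45472307 0.07389442 0.24819276] [-179.97066587    0.21759729  169.50441488] [0.38296477 0.08794517 0.39032653]
w3 [218 202] [222.9245 202.339 ] ell 222.9180145263672 202.32591247558594 36.97327423095703 39.522640228271484 W@.045 [0.471  0.0957 0.045 ]
w4 [261 215] [265.3137 215.3369] ell 265.30560302734375 215.3277130126953 36.40362548828125 38.91134262084961 W@.045 [0.4713 0.0963 0.045 ]
w7 [190  67] [188.8512  63.8043] ell 188.84779357910156 63.81162643432617 45.020912170410156 49.270240783691406 W@.045 [0.4687 0.0977 0.045 ]
w10 [350 127] [346.4923 124.4367] ell 346.4826354980469 124.44050598144531 41.40290069580078 44.56336975097656 W@.045 [0.4683 0.0954 0.045 ]
w12 [301 186] [297.9352 183.1908] ell 297.93597412109375 183.18418884277344 38.9308967590332 40.67713165283203 W@.045 [0.4672 0.0966 0.045 ]
w3 tri [0.4689 0.0968 0.0382]
w4 tri [0.4689 0.0967 0.0381]
w7 tri [0.4685 0.0966 0.0401]
w10 tri [0.4686 0.0966 0.0395]
w7w3 [0.4689 0.0965 0.0392]
w12 [481. 253.]  padC [0.6081 0.3032] ang 16.3 L 0.134 w 0.075 | sil boxC [0.6075 0.3038] ang 14.8 L 0.121 w 0.024 massdir [-27.2  -8. ] 
w12 [129. 199.]  padC [ 0.4676 -0.099 ] ang 7.7 L 0.134 w 0.075
```

View pics/w12.png

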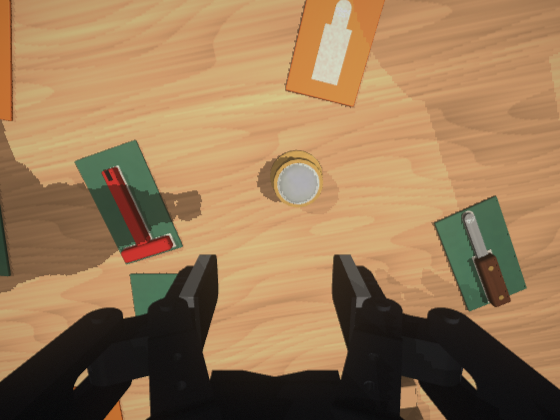

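Glass-rim centre triangulates to (0.4687, 0.0967, 0.039) from several pairs, which matches the 40 mm collar top. The wrench (125,215) and burnisher (480,250) look well placed. Gripping the collar.

To row units: -23.6 cm is -0.3933, 2.3 cm is 0.0383.

Request:
{"fn": "servo_tool", "kwargs": {"moves": [[0,0,0,0],[0.0117,0.02,0,0],[0.0233,0.0383,-0.0333,0],[0.0233,0.0383,-0.0833,0],[0.0233,0.0383,-0.15,0],[0.0233,0.0383,-0.2167,0],[0.0233,0.0383,-0.2833,0],[0.0233,0.0383,-0.3333,0],[0.0233,0.0383,-0.3667,0],[0.0233,0.0383,-0.3833,0],[0.0233,0.0383,-0.3933,0],[0.0233,0.0383,-0.3933,0],[0.0233,0.0383,-0.3933,0]], "claw": 0}}

```text
time: 32.13
ee_pos: [0.4692, 0.0973, 0.0132]
tcp_rot: [180.0, 0.3, 169.5]
wrist_force: [-0.4, -0.3, 0.6]
opening: 0.0854
grasp_force: 0.0
```

Request:
{"fn": "servo_tool", "kwargs": {"moves": [[0,0,0,0],[0,0,0,0],[0,0,0,0],[0,0,0,0],[0,0,0,0],[0,0,0,0]], "claw": 1, "force": 40}}

```text
time: 32.63
ee_pos: [0.4691, 0.0973, 0.0135]
tcp_rot: [180.0, 0.3, 169.5]
wrist_force: [-0.6, -0.9, 5.7]
opening: 0.0507
grasp_force: 41.3
```

To row units: -39.2 cm is -0.6533, -1.4 cm is -0.0233.

Request:
{"fn": "servo_tool", "kwargs": {"moves": [[0,0,0.0167,0],[0,0,0.05,0],[0,0,0.1,0],[0,-0.0333,0.15,0],[0,-0.1,0.2,0],[0,-0.1667,0.2,0],[-0.0083,-0.2333,0.2,0],[-0.0167,-0.3,0.2,0],[-0.0233,-0.3667,0.2,0],[-0.0233,-0.4333,0.2,0],[-0.0233,-0.5,0.2,0],[-0.0233,-0.5667,0.2,0],[-0.0233,-0.6167,0.1667,0],[-0.0233,-0.6533,0.1167,0],[-0.0233,-0.6533,0.0667,0],[-0.0233,-0.6533,0.0333,0],[-0.0233,-0.6533,0.0167,0],[-0.0233,-0.6533,0.01,0],[-0.0233,-0.6533,0.01,0],[-0.0233,-0.6533,0.01,0]]}}

```text
time: 34.3
ee_pos: [0.4551, -0.2949, 0.0197]
tcp_rot: [-179.9, 0.3, 169.6]
wrist_force: [0.8, 0.8, -1.3]
opening: 0.0507
grasp_force: 42.5
```

To row units: -0.15 cm is -0.0025, -0.1 cm is -0.0017.

Request:
{"fn": "servo_tool", "kwargs": {"moves": [[0,0,-0.0008,0],[0,0,-0.0017,0],[0,0,-0.0025,0],[0,0,-0.0025,0],[0,0,-0.0025,0]]}}

```text
time: 34.72
ee_pos: [0.4549, -0.2949, 0.0175]
tcp_rot: [-180.0, 0.3, 169.5]
wrist_force: [0.3, 1.0, 6.3]
opening: 0.0505
grasp_force: 43.1
```

Contact is made. I release, lift, back off, and check everything numerically from above.

To row units: 23 cm is 0.3833, 21 cm is 0.35.

Request:
{"fn": "servo_tool", "kwargs": {"moves": [[0,0,0,0],[0,0,0,0],[0,0,0,0],[0,0,0,0],[0,0,0,0],[0,0,0,0],[0,0,0.0333,0],[0,0,0.0833,0],[0,0,0.15,0],[0,0,0.2167,0],[0,0.0333,0.2833,0],[0,0.1,0.35,0],[0,0.1667,0.3833,0],[0,0.2333,0.3833,0],[0,0.2333,0.3833,0],[0,0.2333,0.3833,0],[0,0.2333,0.3833,0]], "claw": 0}}

```text
time: 36.13
ee_pos: [0.4546, -0.1541, 0.2471]
tcp_rot: [-180.0, 0.3, 169.6]
wrist_force: [0.2, 0.7, -1.1]
opening: 0.0854
grasp_force: 0.0
```

```bash
python3 w.py w13; cat > chk.py <<'E'
from m import *
import sys
n=sys.argv[1]; im,c=load(n); h=hsv(im)
PADS=dict(b=((.609,.3036),196.3),w=((.4685,-.0997),187.9),f=((.6263,-.1024),169.5),m=((.4545,-.2946),164.7))
def U(a): a=np.radians(a); return np.array([np.cos(a),np.sin(a)]),np.array([-np.sin(a),np.cos(a)])
# rectify each pad (at z) into a 2 px/mm picture; columns = pad x, rows = pad y
for k,(C,a) in PADS.items():
    u,v=U(a); X=np.array([[*(np.array(C)+x*u+y*v),.004] for x,y in((-.068,-.038),(.068,-.038),(.068,.038),(-.068,.038))])
    H=cv2.getPerspectiveTransform(proj(c,X).astype(np.float32),np.float32([(0,0),(272,0),(272,152),(0,152)]))
    r=cv2.warpPerspective(im,H,(272,152)); cv2.imwrite(f'pics/r_{n}_{k}.png',r[:,:,::-1])
    hh=hsv(r); pale=(hh[...,1]<55)&(hh[...,2]>120); print(k,'pale px',pale.sum(),'=mm2',pale.sum()/4)
x=[k for k in blobs(red(im),300)]
for k in x: print('red',axis(plane(c,k[:,0],.018)))
p=proj(c,[.4545,-.2946,.044])[0].astype(int)
m=(h[...,1]<40)&(h[...,2]>110); z=np.zeros_like(m); z[max(0,p[1]-45):p[1]+45,max(0,p[0]-45):p[0]+45]=1
for k in blobs(m&z,300): print('glass',p,cen(k),plane(c,cen(k),.043)[0])
E
python3 chk.py w13
```

```text
36.1833 [ 0.45442676 -0.15480371  0.24658449] [-179.96126111    0.21420188  169.56726195] [ 0.3829999  -0.14043484  0.3887246 ]
b pale px 0 =mm2 0.0
w pale px 259 =mm2 64.75
f pale px 1386 =mm2 346.5
m pale px 7945 =mm2 1986.25
red (array([ 0.4742, -0.0993], dtype=float32), np.float32(7.414638), np.float32(0.10812609), np.float32(0.057975933))
glass [140 199] [141.3202 199.0936] [ 0.4548 -0.2947  0.043 ]
```

To row units: 16.5 cm is 0.275, 15 cm is 0.25, -1.57 rad is -0.4997.

Request:
{"fn": "servo_tool", "kwargs": {"moves": [[0.05,0,0,-0.0382],[0.1,0,0,-0.0764],[0.15,-0.0333,0,-0.1146],[0.2,-0.0667,0,-0.1528],[0.25,-0.075,0,-0.191],[0.275,-0.075,0,-0.2292],[0.275,-0.075,0,-0.2674],[0.275,-0.075,0,-0.3056],[0.275,-0.075,0,-0.3438],[0.275,-0.075,0,-0.382],[0.275,-0.075,0,-0.4202],[0.275,-0.075,0,-0.4584],[0.275,-0.075,0,-0.4997],[0.275,-0.075,0,-0.4997],[0.275,-0.075,0,-0.4997],[0.275,-0.075,0,-0.4997]]}}

```text
time: 37.52
ee_pos: [0.6192, -0.2006, 0.2461]
tcp_rot: [-179.9, 0.2, 79.7]
wrist_force: [0.2, 0.7, -0.4]
opening: 0.0845
grasp_force: 0.0
```

```bash
python3 w.py w14; python3 chk.py w14
```

```text
37.5667 [ 0.61922548 -0.20035492  0.24623581] [-179.94129095    0.20078192   79.72088316] [ 0.63337369 -0.1278857   0.38777171]
b pale px 0 =mm2 0.0
w pale px 664 =mm2 166.0
f pale px 1738 =mm2 434.5
m pale px 1586 =mm2 396.5
red (array([ 0.4774, -0.0997], dtype=float32), np.float32(7.993707), np.float32(0.1104261), np.float32(0.058824718))
```

To row units: 42 cm is 0.7, 40 cm is 0.6667.

Request:
{"fn": "servo_tool", "kwargs": {"moves": [[0,0.0667,0,0],[0,0.1333,0,0],[0,0.2,0,0],[0,0.2667,0,0],[0,0.3333,0,0],[0,0.4,0,0],[0,0.4667,0,0],[0,0.5333,0,0],[0,0.6,0,0],[0,0.6667,0,0],[0,0.7,0,0],[0,0.7,0,0],[0,0.7,0,0],[0,0.7,0,0]]}}

```text
time: 38.73
ee_pos: [0.6194, 0.2197, 0.2466]
tcp_rot: [-180.0, 0.2, 79.6]
wrist_force: [-0.5, -1.1, 0.9]
opening: 0.0852
grasp_force: 0.0
```

```bash
python3 w.py w15; python3 chk.py w15; python3 - <<'E'
import cv2,numpy as np
def show(f,nm):
    r=cv2.imread(f)[:,:,::-1]; h=cv2.cvtColor(np.ascontiguousarray(r),cv2.COLOR_RGB2HSV); g=(h[...,0]>50)&(h[...,0]<95)&(h[...,1]>45)
    pale=(h[...,1]<60)&(h[...,2]>110)
    print(nm)
    for y in range(40,112,4): print(''.join('.' if g[y,x] else '#' if pale[y,x] else 'o' for x in range(0,272,3)))
show('pics/r_w14_f.png','frame'); show('pics/r_w15_b.png','burn')
E
```

```text
38.7833 [0.61947948 0.21924229 0.24677427] [-179.98239498    0.21696577   79.56937419] [0.63363629 0.29245342 0.38828105]
b pale px 3772 =mm2 943.0
w pale px 0 =mm2 0.0
f pale px 0 =mm2 0.0
m pale px 0 =mm2 0.0
frame
o.........................................................................................o
o.........................................................................................o
o...........oooooooooooooooooooooooooooooooooooo..........................................o
o..........#oooooooooooooooooooooooooooooooooooo..........................................o
o..........#oooooooooooooooooooooooooooooooooooo..........................................o
o..........#oooooooooooooooooooooooooooooooooooooooooooooooooo............................o
o..........#ooooooooooooooooooooooooooooooooooooooooooooooooooo...........................o
o..........#ooooooooooo#################################oooooooo..........................o
o..........#ooooooooooo#################################ooooooooo.........................o
...........#ooooooooooo################################
[... 1733 characters left out ...]
oooooooooooooo#########################################o
ooooooooooooooooooooooooooooooooooooooooooooooooo#######################################o.o
ooooooooooooooooooooooooooooooooooooooooooooooooo######ooooo#o##o#oooooooo#o####oo###ooo..o
ooooooooooooooooooooooooooooooooooooooooooooooooo#..........................oo...oo.......o
oooooooooooooooooooooooooooooooooooooooooooooooo##........................................o
o..ooooooooooo...o...oo...........o............o..........................................o
o.........................................................................................o
o.........................................................................................o
```

Every item is within about 1–2 mm of its silhouette and the right way round. Handing in.

```bash
python3 -c "
from workcell import *
print(job_done())"
```

```text
the job is handed in; nothing more can be done
None
```

I set the burnisher, red reed wrench, brass reed frame and stand magnifier down in that order, each the right way round and within about 2 mm of its own silhouette. I left the rack and reed pan alone and handed the job in at about 39 s of the 112 s allowed; no verdict came back.

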